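# Unpack the flasks and photograph them

### The job

A carton of finished metal flasks has come to the goldsmith's bench to be photographed for the record: swing both carton flaps open, well past upright so that they stay out of the way, then take out every flask and stand them all upright on the white photo board in front of the camera, each with its whole foot on the board. With all of them standing there, half-press the camera's shutter key to its first click and hold it so for about a second, then press it fully home and let it go. Finish with both flaps open and every flask standing on the board, and do not push the wooden cone, the steel cup or the steel block about.

Things in the scene. Friction and masses are not known exactly. Their poses are not given: they have to be found in the camera images.
- carton: open-topped brown cardboard carton fixed to the bench, to the robot's left; outside 220 mm (its x) by 250 mm (its y) by 105 mm high, walls and floor 5 mm; origin at the centre of its underside, z up. Two flaps, each 214 mm (x) by 108 mm by 4 mm, are hinged along the top of its two sides at y = +123 and y = -123 mm, z = 105 mm. The flasks stand inside.
- flap_left (a joint): angle of the flap hinged on the carton's +y side (rad): 0 lying shut over the carton, 1.57 upright, 2.7 limit leaning outward; stands ajar at 0.55 to 0.95 at the start, so a gap of 50 mm or more is open between the two flaps; a stiff crease (0.06 N m) keeps it where it is left
- flap_right (a joint): the same for the flap hinged on the carton's -y side
- flap_left_edge (a point): middle of the free edge of the left flap, 108 mm from its hinge
- flap_right_edge (a point): middle of the free edge of the right flap, 108 mm from its hinge
- board: white photo board fixed to the bench, 240 mm (its x) by 180 mm (its y), 5 mm thick; origin at the centre of its underside, z up
- camera: black camera on a short stand, fixed to the bench beside the board (on the board's -y side), lens towards the board (its +y); body 130 mm (x) by 52 mm (y), its top 133 mm above the bench; origin at the centre of its underside on the bench
- key_top (a point): centre of the top of the camera's two-stage shutter key, a 30 mm round aluminium button on the camera's top at the robot's side (40 mm towards the camera's -x); 154 mm above the bench at rest; it is pressed straight down
- half_click (a joint): first stage of the key (m): 0 at rest, 0.006 fully down at the first click; 1 N to start, 2.5 N at the click. Half-pressed means above 0.0042 with full_click still under 0.0015
- full_click (a joint): second stage of the key (m): moves only beyond the first click, under 9 N to start and 13 N at its end, 0.005, so the whole key goes down 11 mm; springs back. Fully pressed means above 0.0035
- flask_straight: turned plain metal flask (closed, rigid), 98 mm high, straight round body 52 mm across; like all the flasks it has a plain round neck 22 mm across from 58 to 98 mm above its foot; weighted round foot 60 mm across and 12 mm thick, so it stands firmly; origin at the centre of its foot, z up along the neck; 0.17 to 0.35 kg; stands loose in the carton, absent in some starts
- flask_cone: turned plain metal flask (closed, rigid), 98 mm high, cone-shaped body; like all the flasks it has a plain round neck 22 mm across from 58 to 98 mm above its foot; weighted round foot 60 mm across and 12 mm thick, so it stands firmly; origin at the centre of its foot, z up along the neck; 0.17 to 0.35 kg; stands loose in the carton, absent in some starts
- flask_round: turned plain metal flask (closed, rigid), 98 mm high, rounded body 56 mm across; like all the flasks it has a plain round neck 22 mm across from 58 to 98 mm above its foot; weighted round foot 60 mm across and 12 mm thick, so it stands firmly; origin at the centre of its foot, z up along the neck; 0.17 to 0.35 kg; stands loose in the carton, absent in some starts
- flask_stepped: turned plain metal flask (closed, rigid), 98 mm high, stepped body, 50 mm across below and 36 mm above; like all the flasks it has a plain round neck 22 mm across from 58 to 98 mm above its foot; weighted round foot 60 mm across and 12 mm thick, so it stands firmly; origin at the centre of its foot, z up along the neck; 0.17 to 0.35 kg; stands loose in the carton, absent in some starts
- flask_slim: turned plain metal flask (closed, rigid), 98 mm high, slim body 32 mm across; like all the flasks it has a plain round neck 22 mm across from 58 to 98 mm above its foot; weighted round foot 60 mm across and 12 mm thick, so it stands firmly; origin at the centre of its foot, z up along the neck; 0.17 to 0.35 kg; stands loose in the carton, absent in some starts
- ring_cone: bystander: wooden ring cone, 60 mm across, 90 mm high, on the bench beyond the work; origin at its underside
- steel_cup: bystander: steel cup, 80 mm across, 80 mm high, on the bench beyond the work; origin at its underside
- bench_block: bystander: dark steel bench block, 60 by 60 by 30 mm, on the bench beyond the work; origin at its underside
Not all that is in view belongs to the job. Leave any turquoise look-alike of the flask_slim alone.

How it is judged:
On the way, in this order (a step that is already met when the one before it is completed fails the run):
1. both carton flaps are swung open, past upright (over 1.7 rad) (value of joint each of flap_left, flap_right above 1.7 rad), for 0.3 s.
2. every flask stands upright with its whole foot on the photo board, let go (x of flask_straight in the frame of board between -0.091 and 0.091 m and y of flask_straight in the frame of board between -0.061 and 0.061 m and z of flask_straight in the frame of board between 0.001 and 0.009 m and angle between each of flask_straight, flask_cone, flask_round, flask_stepped, flask_slim's own z axis and vertical below 0.1 rad and x of flask_cone in the frame of board between -0.091 and 0.091 m and y of flask_cone in the frame of board between -0.061 and 0.061 m and z of flask_cone in the frame of board between 0.001 and 0.009 m and x of flask_round in the frame of board between -0.091 and 0.091 m and y of flask_round in the frame of board between -0.061 and 0.061 m and z of flask_round in the frame of board between 0.001 and 0.009 m and x of flask_stepped in the frame of board between -0.091 and 0.091 m and y of flask_stepped in the frame of board between -0.061 and 0.061 m and z of flask_stepped in the frame of board between 0.001 and 0.009 m and x of flask_slim in the frame of board between -0.091 and 0.091 m and y of flask_slim in the frame of board between -0.061 and 0.061 m and z of flask_slim in the frame of board between 0.001 and 0.009 m and contact force between the fingers and flask_straight below 0.1 N and contact force between the fingers and flask_cone below 0.1 N and contact force between the fingers and flask_round below 0.1 N and contact force between the fingers and flask_stepped below 0.1 N and contact force between the fingers and flask_slim below 0.1 N), for 0.3 s.
3. with all flasks on the board, the shutter key is held half-pressed at its first click for 0.5 s (x of flask_straight in the frame of board between -0.091 and 0.091 m and y of flask_straight in the frame of board between -0.061 and 0.061 m and z of flask_straight in the frame of board between 0.001 and 0.009 m and angle between each of flask_straight, flask_cone, flask_round, flask_stepped, flask_slim's own z axis and vertical below 0.1 rad and x of flask_cone in the frame of board between -0.091 and 0.091 m and y of flask_cone in the frame of board between -0.061 and 0.061 m and z of flask_cone in the frame of board between 0.001 and 0.009 m and x of flask_round in the frame of board between -0.091 and 0.091 m and y of flask_round in the frame of board between -0.061 and 0.061 m and z of flask_round in the frame of board between 0.001 and 0.009 m and x of flask_stepped in the frame of board between -0.091 and 0.091 m and y of flask_stepped in the frame of board between -0.061 and 0.061 m and z of flask_stepped in the frame of board between 0.001 and 0.009 m and x of flask_slim in the frame of board between -0.091 and 0.091 m and y of flask_slim in the frame of board between -0.061 and 0.061 m and z of flask_slim in the frame of board between 0.001 and 0.009 m and value of joint half_click above 0.0042 m and value of joint full_click below 0.0015 m), for 0.5 s.
4. with all flasks on the board, the shutter key is pressed fully home (x of flask_straight in the frame of board between -0.091 and 0.091 m and y of flask_straight in the frame of board between -0.061 and 0.061 m and z of flask_straight in the frame of board between 0.001 and 0.009 m and angle between each of flask_straight, flask_cone, flask_round, flask_stepped, flask_slim's own z axis and vertical below 0.1 rad and x of flask_cone in the frame of board between -0.091 and 0.091 m and y of flask_cone in the frame of board between -0.061 and 0.061 m and z of flask_cone in the frame of board between 0.001 and 0.009 m and x of flask_round in the frame of board between -0.091 and 0.091 m and y of flask_round in the frame of board between -0.061 and 0.061 m and z of flask_round in the frame of board between 0.001 and 0.009 m and x of flask_stepped in the frame of board between -0.091 and 0.091 m and y of flask_stepped in the frame of board between -0.061 and 0.061 m and z of flask_stepped in the frame of board between 0.001 and 0.009 m and x of flask_slim in the frame of board between -0.091 and 0.091 m and y of flask_slim in the frame of board between -0.061 and 0.061 m and z of flask_slim in the frame of board between 0.001 and 0.009 m and value of joint full_click above 0.0035 m), for 0.05 s.
At the end, for the whole second after the job is handed in: Both flaps are open beyond 1.7 rad; every flask present stands still on the photo board, within 0.1 rad of upright, its foot wholly on the board (1 mm grace); the shutter key is released (first stage under 2 mm) (all of step 1 and x of flask_straight in the frame of board between -0.091 and 0.091 m and y of flask_straight in the frame of board between -0.061 and 0.061 m and z of flask_straight in the frame of board between 0.001 and 0.009 m and angle between each of flask_straight, flask_cone, flask_round, flask_stepped, flask_slim's own z axis and vertical below 0.1 rad and x of flask_cone in the frame of board between -0.091 and 0.091 m and y of flask_cone in the frame of board between -0.061 and 0.061 m and z of flask_cone in the frame of board between 0.001 and 0.009 m and x of flask_round in the frame of board between -0.091 and 0.091 m and y of flask_round in the frame of board between -0.061 and 0.061 m and z of flask_round in the frame of board between 0.001 and 0.009 m and x of flask_stepped in the frame of board between -0.091 and 0.091 m and y of flask_stepped in the frame of board between -0.061 and 0.061 m and z of flask_stepped in the frame of board between 0.001 and 0.009 m and x of flask_slim in the frame of board between -0.091 and 0.091 m and y of flask_slim in the frame of board between -0.061 and 0.061 m and z of flask_slim in the frame of board between 0.001 and 0.009 m and linear speed of each of flask_straight, flask_cone, flask_round, flask_stepped, flask_slim below 0.02 m/s and value of joint half_click below 0.002 m); the robot touches nothing.
It fails at once if the wooden cone, the steel cup or the steel block is pushed more than 30 mm (distance of any of ring_cone, steel_cup, bench_block from where it was at the start of the episode above 0.03 m).
Of flask_straight, flask_cone, flask_round, flask_stepped, flask_slim only 4 to 5 are there at a start; the rules pass over those that are not, and their reading is None.
At some moment in a run one of flask_straight, flask_cone, flask_round, flask_stepped, flask_slim may be knocked a few centimetres aside while the robot is not near it.
It also fails if it takes over 210 s, if anything falls off the work surface, if the arm or the gripper's body presses on something with over 40 N, if the wrist force passes 120 N, or if a joint passes its speed limit or range.

### The arm

A 7-joint arm with a two-finger parallel gripper is mounted at the origin on the work surface. World frame = base frame: x ahead of the robot, y to its left, z up, the work surface at z = 0. Lengths are in m, angles in rad, forces in N, time in s.
With the tool pointing down it reaches from about 0.4 to 0.9 m from the base axis. Payload 5.5 kg.
Tool frame: the origin (TCP) lies midway between the tips of the shut fingers; the grasp point (between the pads) lies 19 mm behind it; z points along the fingers, x is the direction in which the jaws open and shut, and the axes are right-handed (so a half turn about z gives the same grasp; the last joint's range is limited). The gripper opens to 92 mm and grips with 3 to 60 N. Pads are 19 mm wide; open, the fingers measure 130 mm over their backs; the gripper's body (75 mm by 190 mm) begins 47 mm behind the grasp point.
Start: joints at [-1.006, 0.501, -0.427, 1.55, 0.221, 1.138, -0.21], TCP at [0.193, 0.621, 0.227] pointing down, gripper open.
Joint ranges: [-2.88, 2.88], [-0.31, 2.03], [-1.54, 1.56], [0.2, 2.42], [-1.41, 4.55], [0.19, 2.02], [-2.57, 2.57]. Speed limits (rad/s): [2.57, 2.57, 3.14, 3.14, 3.14, 3.14, 3.14].

### API

Orientations are given as a unit quaternion [x, y, z, w].
In Python, from bench import ctrl, vision gives the robot as it stands. The module is installed in compiled form; this text tells all that it offers.
- The arm moves only by the shell command python3 -m inch 'ROWS'. ROWS is a JSON object of lists of equal length, an entry for each row: "travel": the shift along the tool's x, y, z in mm, a list of three; "delta_rot": the turn, a rotation vector about the tool's x, y, z in rad, a list of three; "claw": the finger opening in mm, from 0 to 91.8. In form: {"travel": [[dx, dy, dz], ...], "delta_rot": [[ax, ay, az], ...], "claw": [claw, ...]}. A call has 1 to 10 rows; each row is the pose to reach, as a shift and turn from the pose commanded when the call began, along the tool's axes at that moment; what a row does not reach only later rows make up. A row lasts 1/8 s, in which the tool goes at most 62.5 mm and 10.7 degrees, less where a joint would pass 70% of its speed; a pose out of reach is approached as far as the arm can. A call with a gripper value outside its range is refused whole. The fingers move at their own pace and stop on an object; the grip force is fixed at half the most. Time passes only in rows, so rows that repeat a pose let the fingers close. It gives the time, the measured TCP pose, the force and the opening at its end, in the units of the state.
- ctrl.state(): the state, without advancing time (a new reading comes with each control period).
- vision.snapshot(name): name is "scene" or "top" or "wrist"; returns (picture, depth): 420x560x3 uint8, red, green, blue; 420x560 float32, m along the optical axis (not along the pixel's ray), 0 where there is no reading.
- vision.get_calibration(name): a dict with "intrinsics" (3x3 intrinsics, pixels), "view" (4x4, takes a point from world to camera coordinates); the wrist camera has in their place "mount" (4x4, takes a point from camera to tool coordinates, whose origin is the TCP and whose axes are the tool frame's). Camera axes: x right, y down, z forward; pixel columns grow to the right and rows downward; lengths in m; the calibration is good to about 2 mm. A picture is of the moment at which its call begins: read the wrist's pose just before it. get_calibration takes no time and is no camera call.
- ctrl.close_job(): hands the job in, once; it reports no verdict.
The state is a dict: "time": time; "joints": joint angles; "qvel": joint speeds; "joint_efforts": joint torques, N m; "ee_pos": TCP position; "orientation": TCP orientation; "ft_force": force on the tool from outside, world axes, zero at the start; "torque": the same for the moment, N m; "opening": finger opening in m.
Only numpy, scipy, OpenCV 4.12 (cv2) and the standard library are available. Lean on these libraries where they do the work, as an engineer would, in place of code of your own. Each camera call takes 0.05 s, during which the arm holds its last target. There are 200 camera calls.

## Working session

There is one attempt and no reset: what is moved stays moved. The work goes in short steps, Python scripts to look and compute and a shell command to move; the robot and the scene stay as the last step left them, time stands still between calls to the robot, and variables do not carry over. Pictures are saved under pics/ and viewed, about 12 in all and at most 16, crops included, and the job is handed in when it is done.

```bash
mkdir -p pics; cat > h.py <<'E'
import numpy as np, cv2, json
from bench import ctrl, vision
from scipy.spatial.transform import Rotation as R
def snap(name, fn=None):
    s=ctrl.state(); p,d=vision.snapshot(name); c=vision.get_calibration(name)
    K=np.array(c["intrinsics"])
    if name=="wrist":
        T=np.eye(4);T[:3,:3]=R.from_quat(s["orientation"]).as_matrix();T[:3,3]=s["ee_pos"]
        M=T@np.array(c["mount"])
    else: M=np.linalg.inv(np.array(c["view"]))
    if fn: cv2.imwrite("pics/"+fn,p[:,:,::-1])
    v,u=np.mgrid[:p.shape[0],:p.shape[1]]
    P=np.stack([(u-K[0,2])/K[0,0]*d,(v-K[1,2])/K[1,1]*d,d],-1)
    W=P@M[:3,:3].T+M[:3,3]; W[d<=0]=np.nan
    return p,d,W,K,M
def st():
    s=ctrl.state(); print("t",round(s["time"],2),"pos",np.round(s["ee_pos"],4),"F",np.round(s["ft_force"],1),"open",round(s["opening"],4))
    print("R\n",np.round(R.from_quat(s["orientation"]).as_matrix(),3)); print("q",np.round(s["joints"],3)); return s
def rel(target, Rt=None):
    "shift in tool axes (mm) from measured pose to world target"
    s=ctrl.state(); r=R.from_quat(s["orientation"]); print("travel",np.round(r.inv().apply(np.array(target)-s["ee_pos"])*1000,0))
    if Rt is not None: print("rot",np.round((r.inv()*R.from_matrix(Rt)).as_rotvec(),3))
E
python3 - <<'E'
from h import *
st()
for n in ("scene","top"):
    p,d,W,K,M=snap(n,n+"0.png"); np.save(n+"0.npy",W); print(n,np.round(M,3).tolist())
a=cv2.imread("pics/scene0.png");b=cv2.imread("pics/top0.png")
E
```

```text
t 0.0 pos [0.1931 0.6199 0.2257] F [0.4 0.1 0.5] open 0.0917
R
 [[ 0.297  0.955 -0.001]
 [ 0.955 -0.297 -0.002]
 [-0.002 -0.    -1.   ]]
q [-1.006  0.502 -0.427  1.551  0.221  1.138 -0.21 ]
scene [[-0.807, 0.399, -0.435, 1.191], [0.591, 0.553, -0.588, 0.874], [0.006, -0.731, -0.682, 1.132], [0.0, 0.0, 0.0, 1.0]]
top [[-0.02, -0.985, 0.172, 0.39], [-1.0, 0.022, 0.014, 0.012], [-0.018, -0.172, -0.985, 1.154], [0.0, 0.0, 0.0, 1.0]]
```

View pics/top0.png

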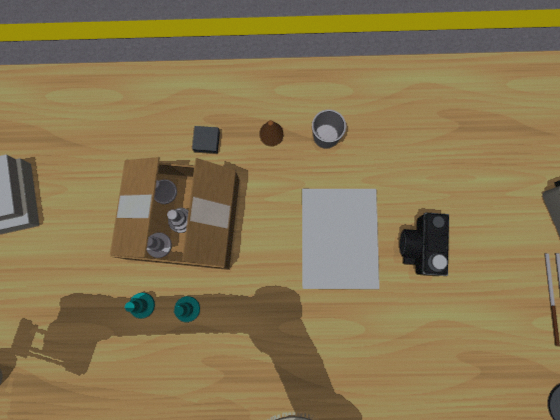

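View pics/scene0.png

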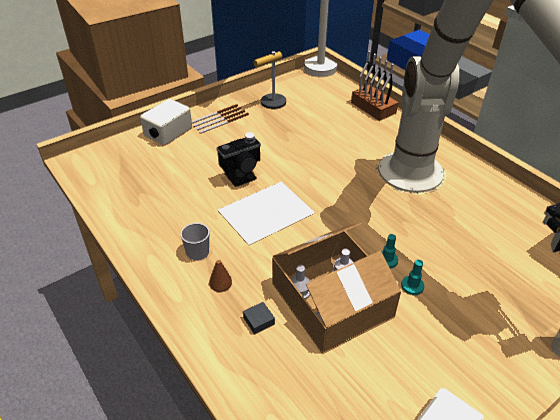

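The pictures show the carton with both flaps ajar around (175,212) in top, and at least 3 necks in the gap at (165,190), (178,215) and (158,243). Two turquoise look-alikes stand outside the carton at (140,305) and (187,309). The board is at (340,238), the camera at (433,245) and its key at (440,262). The cup, cone and block lie beyond. Next I'll measure these.

```bash
python3 - <<'E'
from h import *
W=np.load("top0.npy"); p=cv2.imread("pics/top0.png").astype(int)
pts=dict(key=(440,262),boardc=(340,238),b1=(303,190),b2=(376,190),b3=(378,287),b4=(303,287),fl_hinge_near=(114,255),fl_hinge_far=(125,162),fl_edge_near=(146,258),fl_edge_far=(157,162),fr_hinge_near=(231,265),fr_hinge_far=(237,172),fr_edge_near=(187,262),fr_edge_far=(196,163),n1=(165,190),n2=(172,213),n3=(152,241),wallfar=(175,167),wallnear=(165,264),camtop=(440,225),t1=(128,305),t2=(180,309),block=(206,138),cone=(270,123),cup=(328,115))
for k,(u,v) in pts.items():
    w=W[v-1:v+2,u-1:u+2].reshape(-1,3); print(k,np.round(np.nanmedian(w,0),3))
m=(p.min(2)>150)&(np.abs(W[:,:,2]-.005)<.006); m[:, :290]=0;m[:,390:]=0
q=(W[m][:,:2]*1000).astype(np.float32); print("board",cv2.minAreaRect(q))
m=(np.abs(W[:,:,2]-.154)<.006); m[:,:400]=0;m[:,460:]=0;m[:200]=0;m[300:]=0
print("key",np.round(np.median(W[m],0),4),np.ptp(W[m],0),m.sum())
m=(np.abs(W[:,:,2]-.133)<.006); m[:,:400]=0;m[:,460:]=0;m[:200]=0;m[300:]=0
print("cam",cv2.minAreaRect((W[m][:,:2]*1000).astype(np.float32)),m.sum())
E
```

```text
key [ 0.437 -0.308  0.154]
boardc [ 0.505 -0.124  0.004]
b1 [ 0.624 -0.039  0.005]
b2 [ 0.62  -0.217  0.002]
b3 [ 0.389 -0.207  0.003]
b4 [ 0.392 -0.032  0.003]
fl_hinge_near [0.468 0.379 0.113]
fl_hinge_far [0.675 0.362 0.111]
fl_edge_near [0.461 0.313 0.103]
fl_edge_far [0.66  0.276 0.162]
fr_hinge_near [ 0.447  0.137 -0.001]
fr_hinge_far [ 0.674  0.122 -0.001]
fr_edge_near [0.448 0.219 0.107]
fr_edge_far [0.65  0.189 0.185]
n1 [0.622 0.285 0.053]
n2 [0.559 0.256 0.104]
n3 [0.498 0.299 0.101]
wallfar [0.666 0.254 0.092]
wallnear [ 0.453  0.294 -0.001]
camtop [ 0.515 -0.319  0.139]
t1 [0.361 0.35  0.097]
t2 [0.351 0.237 0.096]
block [0.753 0.194 0.03 ]
cone [0.766 0.036 0.089]
cup [ 0.794 -0.101  0.058]
board ((587.3626708984375, -124.95565032958984), (176.3612823486328, 399.3794860839844), 88.62969970703125)
key [ 0.4369 -0.3057  0.154 ] [0.02856918 0.03047272 0.00950581] 175
cam ((476.9477233886719, -309.53497314453125), (53.34426498413086, 130.93194580078125), 83.96912384033203) 1247
```

```bash
python3 - <<'E'
from h import *
W=np.load("top0.npy")
import itertools
for nm,poly in (("L",[(126,163),(154,163),(143,250),(118,250)]),("R",[(198,168),(233,178),(226,260),(190,256)])):
    m=np.zeros(W.shape[:2],np.uint8); cv2.fillPoly(m,[np.array(poly)],1)
    P=W[m>0]; P=P[~np.isnan(P[:,0])]
    for _ in range(3):
        c=np.median(P,0); n=np.linalg.svd(P-P.mean(0),full_matrices=False)[2][2]; r=(P-P.mean(0))@n; P=P[np.abs(r)<.006]
    n*=np.sign(n[2]); h=np.cross(n,[0,0,1]); h/=np.linalg.norm(h)
    print(nm,"n",np.round(n,3),"tilt",np.arccos(n[2]),"hingeyaw",np.degrees(np.arctan2(h[1],h[0])),"mean",P.mean(0).round(3),len(P), "zrange",P[:,2].min().round(3),P[:,2].max().round(3))
    # region of all points on plane
    d=np.abs((W-P.mean(0))@n)<.006; d&=W[:,:,2]>.1; d&=(np.hypot(W[:,:,0]-.56,W[:,:,1]-.25)<.22)
    q=W[d]; hh=h*np.sign(h[0]); g=np.cross(hh,n)
    a=(q-P.mean(0))@hh; b=(q-P.mean(0))@g
    for A,B in itertools.product(np.percentile(a,[1,99]),np.percentile(b,[1,99])): print((P.mean(0)+A*hh+B*g).round(3))
E
```

```text
L n [0.062 0.524 0.849] tilt 0.5561328016440593 hingeyaw -6.7584744671395764 mean [0.571 0.327 0.14 ] 2414 zrange 0.108 0.166
[0.471 0.39  0.108]
[0.46  0.298 0.166]
[0.679 0.365 0.108]
[0.668 0.274 0.166]
R n [-0.087 -0.733  0.675] tilt 0.8303690795315456 hingeyaw 173.2071639181129 mean [0.546 0.163 0.144] 3110 zrange 0.1 0.184
[0.45  0.214 0.187]
[0.442 0.142 0.108]
[0.659 0.189 0.187]
[0.65  0.117 0.108]
```

Flap angles come out at left ≈0.56 and right ≈0.83. The hinge mids are (0.575,0.378) and (0.546,0.130), the carton yaw is −6.8°, and the gap centre is (0.559,0.244). I'll go above the gap with the fingers shut.

```bash
python3 -m inch '{"travel":[[-250,461,-20],[-250,461,-20],[-250,461,-20],[-250,461,-20],[-250,461,-20],[-250,461,-20],[-250,461,-20],[-250,461,-20],[-250,461,-20],[-250,461,-20]],"delta_rot":[[0,0,1.387],[0,0,1.387],[0,0,1.387],[0,0,1.387],[0,0,1.387],[0,0,1.387],[0,0,1.387],[0,0,1.387],[0,0,1.387],[0,0,1.387]],"claw":[0,0,0,0,0,0,0,0,0,0]}'; python3 -c "
from h import *
st(); rel([.559,.244,.145]); rel([.583,.443,.150])
p,d,W,K,M=snap('wrist','w1.png')"
```

```text
time: 1.35
ee_pos: [0.5604, 0.242, 0.2461]
orientation: [0.998, -0.061, -0.0, 0.001]
ft_force: [0.1, 0.6, -0.2]
opening: 0.0009
t 1.35 pos [0.5604 0.242  0.2461] F [ 0.1  0.6 -0.2] open 0.0009
R
 [[ 0.992 -0.123 -0.   ]
 [-0.123 -0.992 -0.001]
 [-0.     0.001 -1.   ]]
q [-0.454  0.379  0.003  1.646  0.     1.118 -0.575]
travel [ -2.  -2. 101.]
travel [  -2. -202.   96.]
```

View pics/w1.png

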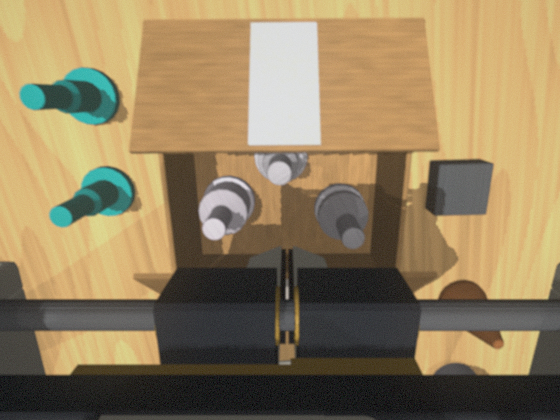

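Three necks show at (215,228), (280,170) and (350,238), and the fingers are over the gap. I'll descend and sweep the left flap.

```bash
python3 -m inch '{"travel":[[-2,-2,50],[-2,-2,100],[-2,-2,100],[-2,-30,100],[-2,-50,100],[-2,-70,98],[-2,-90,94],[-2,-110,90],[-2,-130,88],[-2,-145,88]],"delta_rot":[[0,0,0],[0,0,0],[0,0,0],[0,0,0],[0,0,0],[0,0,0],[0,0,0],[0,0,0],[0,0,0],[0,0,0]],"claw":[0,0,0,0,0,0,0,0,0,0]}'
python3 -m inch '{"travel":[[0,-20,5],[0,-35,11],[0,-48,20],[0,-48,20],[0,-40,-10],[0,-20,-60],[0,50,-60],[0,110,-60],[0,145,-30],[0,145,0]],"delta_rot":[[0,0,0],[0,0,0],[0,0,0],[0,0,0],[0,0,0],[0,0,0],[0,0,0],[0,0,0],[0,0,0],[0,0,0]],"claw":[0,0,0,0,0,0,0,0,0,0]}'
python3 -c "
from h import *
st(); rel([.546,.1295,.155])"
```

```text
time: 2.65
ee_pos: [0.5733, 0.3928, 0.1604]
orientation: [0.998, -0.057, 0.0, -0.001]
ft_force: [0.4, -1.3, 0.7]
opening: 0.0008
time: 3.9
ee_pos: [0.5582, 0.2404, 0.1585]
orientation: [0.998, -0.062, 0.001, 0.001]
ft_force: [-0.2, 0.9, -1.0]
opening: 0.0007
t 3.9 pos [0.5582 0.2404 0.1585] F [-0.2  0.9 -1. ] open 0.0007
R
 [[ 0.992 -0.124  0.001]
 [-0.124 -0.992 -0.001]
 [ 0.002  0.001 -1.   ]]
q [-0.458  0.463  0.007  1.736 -0.002  0.942 -0.575]
travel [  2. 112.   4.]
```

```bash
python3 -m inch '{"travel":[[2,20,2],[2,40,2],[2,60,2],[2,80,0],[2,100,0],[2,120,2],[2,135,8],[2,150,15],[2,160,22],[2,160,22]],"delta_rot":[[0,0,0],[0,0,0],[0,0,0],[0,0,0],[0,0,0],[0,0,0],[0,0,0],[0,0,0],[0,0,0],[0,0,0]],"claw":[0,0,0,0,0,0,0,0,0,0]}'
python3 -m inch '{"travel":[[0,-10,-40],[0,-10,-100],[0,0,-140],[0,40,-140],[0,100,-140],[0,160,-140],[0,160,-140]],"delta_rot":[[0,0,0],[0,0,0],[0,0,0],[0,0,0],[0,0,0],[0,0,0],[0,0,0]],"claw":[40,40,40,40,40,40,40]}'
python3 - <<'E'
from h import *
st()
for n in ("top","scene"):
    p,d,W,K,M=snap(n); np.save(n+"1.npy",W); cv2.imwrite("p_%s1.png"%n,p[:,:,::-1])
a=cv2.imread("p_top1.png")[130:330,80:280]; b=cv2.imread("p_scene1.png")[200:380,240:440]
a=cv2.resize(a,(400,400),interpolation=2); b=cv2.resize(b,(400,360),interpolation=2)
o=np.zeros((400,800,3),np.uint8); o[:,:400]=a; o[:360,400:]=b; cv2.imwrite("pics/m1.png",o)
E
```

```text
time: 5.15
ee_pos: [0.5394, 0.0845, 0.1356]
orientation: [0.998, -0.06, -0.001, 0.001]
ft_force: [0.1, 0.1, -0.0]
opening: 0.0005
time: 6.02
ee_pos: [0.5204, -0.0789, 0.277]
orientation: [0.998, -0.063, -0.0, 0.001]
ft_force: [-0.1, 1.0, -0.2]
opening: 0.0403
t 6.03 pos [ 0.5204 -0.0789  0.277 ] F [-0.1  1.  -0.2] open 0.0403
R
 [[ 0.992 -0.127 -0.   ]
 [-0.127 -0.992 -0.003]
 [ 0.     0.003 -1.   ]]
q [-0.04   0.199  0.159  1.818 -0.032  1.127  0.002]
```

View pics/m1.png

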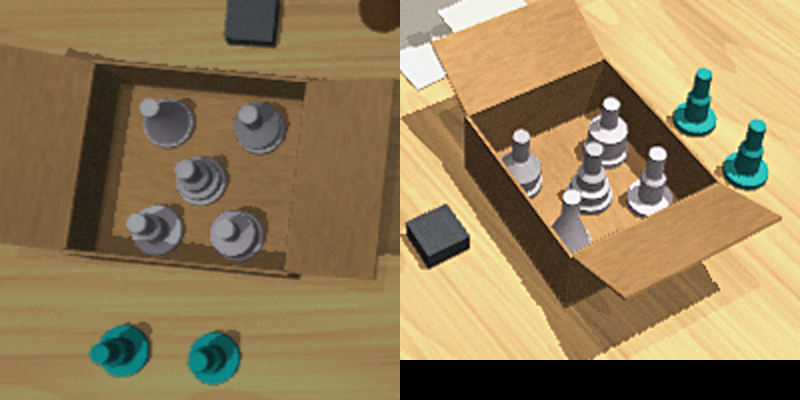

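Both flaps lie wide open and five grey flasks stand in the carton. Their necks in the crop are at (148,107), (248,115), (185,170), (138,223) and (230,230). The turquoise pair is outside. Next I'll locate the necks.

```bash
cat >> h.py <<'E'
C=np.array([.5605,.254]); UX=np.array([.993,-.1175]); UY=np.array([.1175,.993])
def necks(W, c=C, hx=.098, hy=.113, ux=UX, uy=UY, z0=.094, z1=.112):
    q=W[:,:,:2]-c; a=q@ux; b=q@uy
    with np.errstate(invalid="ignore"): m=(W[:,:,2]>z0)&(W[:,:,2]<z1)&(abs(a)<hx)&(abs(b)<hy)
    n,l,s,_=cv2.connectedComponentsWithStats(m.astype(np.uint8),connectivity=8)
    out=[]
    for i in range(1,n):
        if s[i,4]<8: continue
        P=W[l==i]; cc=np.median(P,0); lo=(P.min(0)+P.max(0))/2
        e=lo[:2]-c
        out.append(lo); print("px",s[i,:2]+s[i,2:4]//2,"n",s[i,4],"mid",lo.round(4),"med",cc.round(4),"size",np.ptp(P,0).round(3),"frame",round(e@ux,3),round(e@uy,3))
    return out
E
python3 - <<'E'
from h import *
for f in("top1.npy","scene1.npy"): print(f); necks(np.load(f))
W=np.load("top1.npy")
# lookalike, flaps check
for u,v in((100,190),(262,190)): print(W[v,u].round(3))
E
```

```text
top1.npy
px [155 184] n 83 mid [0.6267 0.2973 0.1004] med [0.6258 0.2976 0.1022] size [0.022 0.021 0.013] frame 0.061 0.051
px [204 187] n 81 mid [0.6163 0.187  0.1011] med [0.6157 0.1875 0.1028] size [0.022 0.021 0.012] frame 0.063 -0.06
px [172 215] n 85 mid [0.5555 0.2574 0.1003] med [0.5549 0.2563 0.1022] size [0.021 0.022 0.013] frame -0.005 0.003
px [148 242] n 84 mid [0.497  0.3091 0.1008] med [0.4968 0.3081 0.1025] size [0.02  0.022 0.012] frame -0.07 0.047
px [192 245] n 84 mid [0.4884 0.2122 0.1014] med [0.4881 0.2117 0.1019] size [0.02  0.02  0.014] frame -0.067 -0.05
scene1.npy
px [345 253] n 58 mid [0.4887 0.2159 0.101 ] med [0.49   0.2171 0.1024] size [0.024 0.024 0.014] frame -0.067 -0.046
px [300 270] n 63 mid [0.616  0.1925 0.1012] med [0.6176 0.1928 0.1026] size [0.023 0.026 0.013] frame 0.062 -0.055
px [337 276] n 60 mid [0.5558 0.2612 0.1013] med [0.5576 0.2634 0.1024] size [0.023 0.021 0.014] frame -0.006 0.007
px [368 279] n 65 mid [0.4993 0.3129 0.1021] med [0.4995 0.315  0.1028] size [0.023 0.022 0.016] frame -0.068 0.051
px [325 300] n 72 mid [0.6271 0.3019 0.1006] med [0.6288 0.303  0.1023] size [0.022 0.022 0.013] frame 0.061 0.055
[0.61  0.411 0.123]
[0.599 0.055 0.139]
```

All five necks are found at z≈0.103, as they should be. I'll pick with the jaws along the carton's y and the TCP at 0.071. First is the far-right flask at (.616,.189).

```bash
python3 -m inch '{"travel":[[61,-278,17],[61,-278,17],[61,-278,17],[61,-278,17],[61,-278,17],[61,-278,17],[61,-278,17],[61,-278,17],[61,-278,17],[61,-278,17]],"delta_rot":[[0,0,-1.58],[0,0,-1.58],[0,0,-1.58],[0,0,-1.58],[0,0,-1.58],[0,0,-1.58],[0,0,-1.58],[0,0,-1.58],[0,0,-1.58],[0,0,-1.58]],"claw":[46,46,46,46,46,46,46,46,46,46]}'; python3 - <<'E'
from h import *
s=st(); rel([.616,.1895,.071])
p,d,W,K,M=snap("wrist","w2.png"); necks(W)
E
```

```text
time: 7.38
ee_pos: [0.6139, 0.1984, 0.2594]
orientation: [0.744, 0.668, 0.0, -0.001]
ft_force: [0.5, -0.4, 0.8]
opening: 0.0457
t 7.38 pos [0.6139 0.1984 0.2594] F [ 0.5 -0.4  0.8] open 0.0457
R
 [[ 0.106  0.994 -0.001]
 [ 0.994 -0.106  0.001]
 [ 0.001 -0.001 -1.   ]]
q [-0.181  0.442 -0.237  1.533  0.107  1.18   1.027]
travel [ -9.   3. 188.]
px [405  39] n 663 mid [0.4981 0.3098 0.0998] med [0.4984 0.3088 0.103 ] size [0.021 0.022 0.012] frame -0.068 0.048
px [289  41] n 616 mid [0.4895 0.2133 0.1001] med [0.4897 0.2131 0.1032] size [0.022 0.021 0.011] frame -0.066 -0.049
px [347 117] n 520 mid [0.5564 0.2582 0.0999] med [0.5561 0.2577 0.1031] size [0.021 0.022 0.012] frame -0.005 0.004
px [394 189] n 473 mid [0.6268 0.299  0.0996] med [0.6258 0.2982 0.103 ] size [0.021 0.021 0.011] frame 0.061 0.052
px [276 191] n 449 mid [0.6171 0.1882 0.0997] med [0.6162 0.1884 0.1031] size [0.021 0.021 0.011] frame 0.064 -0.059
```

View pics/w2.png

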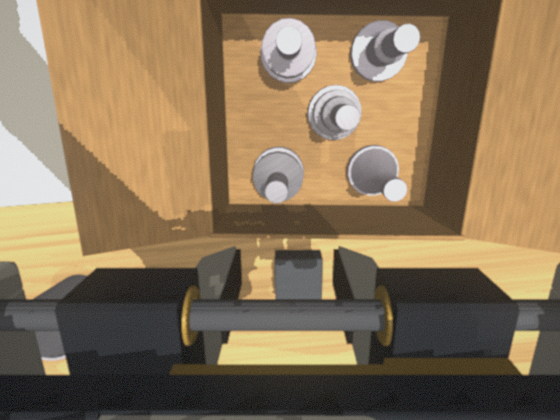

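The wrist view shows all five flasks. The target neck is at (276,191), and all positions agree within 2 mm. I'll let the arm settle and check the lag.

```bash
python3 -m inch '{"travel":[[0,0,0],[0,0,0]],"delta_rot":[[0,0,0],[0,0,0]],"claw":[46,46]}'; python3 -c "
from h import *
st(); rel([.6168,.1885,.071])"
```

```text
time: 7.68
ee_pos: [0.6145, 0.1964, 0.2597]
orientation: [0.745, 0.668, -0.0, -0.0]
ft_force: [-0.6, -0.4, 1.2]
opening: 0.046
t 7.67 pos [0.6145 0.1964 0.2597] F [-0.6 -0.4  1.2] open 0.046
R
 [[ 0.109  0.994 -0.   ]
 [ 0.994 -0.109  0.   ]
 [ 0.    -0.    -1.   ]]
q [-0.18   0.441 -0.235  1.533  0.108  1.18   1.027]
travel [ -8.   3. 189.]
```

```bash
python3 -m inch '{"travel":[[-8,3,60],[-8,3,110],[-8,3,150],[-8,3,175],[-8,3,189],[-8,3,189],[-8,3,189]],"delta_rot":[[0,0,0],[0,0,0],[0,0,0],[0,0,0],[0,0,0],[0,0,0],[0,0,0]],"claw":[46,46,46,46,46,46,46]}'; python3 -c "
from h import *
st(); rel([.6168,.1885,.071])"
```

```text
time: 8.55
ee_pos: [0.6178, 0.1882, 0.0721]
orientation: [0.745, 0.668, 0.001, 0.0]
ft_force: [1.0, 0.5, 0.4]
opening: 0.0459
t 8.55 pos [0.6178 0.1882 0.0721] F [1.  0.5 0.4] open 0.0459
R
 [[ 0.109  0.994  0.002]
 [ 0.994 -0.109  0.001]
 [ 0.001  0.002 -1.   ]]
q [-0.19   0.641 -0.204  1.679  0.164  0.837  0.998]
travel [ 0. -1.  1.]
```

```bash
python3 -m inch '{"travel":[[0,0,0],[0,0,0],[0,0,0],[0,0,0],[0,0,-40],[0,0,-90],[0,0,-140],[0,0,-190],[0,0,-190],[0,0,-190]],"delta_rot":[[0,0,0],[0,0,0],[0,0,0],[0,0,0],[0,0,0],[0,0,0],[0,0,0],[0,0,0],[0,0,0],[0,0,0]],"claw":[0,0,0,0,0,0,0,0,0,0]}'; python3 -c "
from h import *
st(); Rt=np.array([[.9994,-.035,0],[-.035,-.9994,0],[0,0,-1]]);rel([.577,-.169,.26],Rt)"
```

```text
time: 9.8
ee_pos: [0.6158, 0.1873, 0.2594]
orientation: [0.745, 0.668, -0.001, -0.0]
ft_force: [-0.2, -0.2, -3.3]
opening: 0.021
t 9.8 pos [0.6158 0.1873 0.2594] F [-0.2 -0.2 -3.3] open 0.021
R
 [[ 0.109  0.994 -0.002]
 [ 0.994 -0.109 -0.001]
 [-0.001 -0.002 -1.   ]]
q [-0.167  0.44  -0.234  1.535  0.107  1.181  1.042]
travel [-358.    0.   -0.]
rot [-1.000e-03  2.000e-03  1.497e+00]
```

```bash
python3 -m inch '{"travel":[[-36,0,0],[-80,0,0],[-125,0,0],[-170,0,0],[-215,0,0],[-260,0,0],[-300,0,0],[-335,0,0],[-358,0,0],[-358,0,0]],"delta_rot":[[0,0,0.15],[0,0,0.32],[0,0,0.5],[0,0,0.68],[0,0,0.86],[0,0,1.04],[0,0,1.22],[0,0,1.38],[0,0,1.497],[0,0,1.497]],"claw":[0,0,0,0,0,0,0,0,0,0]}'; python3 -m inch '{"travel":[[0,0,0],[0,0,0]],"delta_rot":[[0,0,0],[0,0,0]],"claw":[0,0]}' >/dev/null; python3 -c "
from h import *
st(); Rt=np.array([[.9994,-.035,0],[-.035,-.9994,0],[0,0,-1]]);rel([.577,-.169,.078],Rt)
p,d,W,K,M=snap('top','t2.png'); necks(W)"
```

```text
time: 11.05
ee_pos: [0.5757, -0.1707, 0.2581]
orientation: [1.0, -0.019, -0.002, 0.0]
ft_force: [0.9, -0.3, -2.2]
opening: 0.0217
t 11.3 pos [ 0.578  -0.1662  0.2599] F [-0.1  0.2 -2.3] open 0.0215
R
 [[ 1.    -0.032 -0.001]
 [-0.032 -1.     0.001]
 [-0.001 -0.001 -1.   ]]
q [ 0.114  0.353  0.156  1.657 -0.06   1.138  0.255]
travel [ -1.   3. 182.]
rot [-0.001  0.001  0.003]
px [155 184] n 82 mid [0.6268 0.2972 0.1019] med [0.6255 0.2971 0.1027] size [0.022 0.02  0.014] frame 0.061 0.051
px [172 215] n 83 mid [0.5556 0.2574 0.1008] med [0.5553 0.2561 0.1021] size [0.021 0.021 0.012] frame -0.005 0.003
px [148 242] n 86 mid [0.4969 0.3092 0.102 ] med [0.4978 0.3084 0.1027] size [0.02  0.022 0.015] frame -0.07 0.047
px [192 245] n 83 mid [0.4883 0.212  0.101 ] med [0.4888 0.2116 0.1025] size [0.02  0.021 0.013] frame -0.067 -0.05
```

View pics/t2.png

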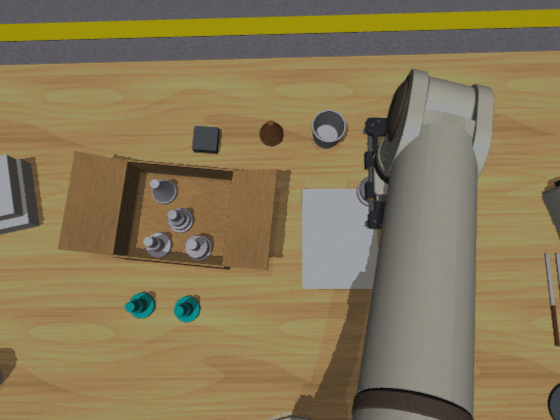

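The flask is over the board at (362,190), the rest are unmoved, and the cup at (328,130) is clear. I'll lower it, check the force, then release.

```bash
python3 -m inch '{"travel":[[-1,3,60],[-1,3,110],[-1,3,150],[-1,3,170],[-1,3,180],[-1,3,183],[-1,3,183]],"delta_rot":[[0,0,0],[0,0,0],[0,0,0],[0,0,0],[0,0,0],[0,0,0],[0,0,0]],"claw":[0,0,0,0,0,0,0]}'; python3 -m inch '{"travel":[[0,0,0],[0,0,0],[0,0,0],[0,0,-40],[0,0,-90],[0,0,-140],[0,0,-183],[0,0,-183]],"delta_rot":[[0,0,0],[0,0,0],[0,0,0],[0,0,0],[0,0,0],[0,0,0],[0,0,0],[0,0,0]],"claw":[46,46,46,46,46,46,46,46]}'; python3 -c "
from h import *
st(); Rt=np.array([[.1175,.993,0],[.993,-.1175,0],[0,0,-1]]);rel([.627,.2985,.26],Rt)
p,d,W,K,M=snap('wrist'); necks(W,c=np.array([.5065,-.1245]),hx=.12,hy=.09,ux=np.array([.9994,-.035]),uy=np.array([.035,.9994]))"
```

```text
time: 12.22
ee_pos: [0.5779, -0.1713, 0.079]
orientation: [1.0, -0.017, 0.001, 0.0]
ft_force: [-0.8, -0.9, -2.0]
opening: 0.0216
time: 13.22
ee_pos: [0.5794, -0.1719, 0.2655]
orientation: [1.0, -0.018, 0.004, 0.001]
ft_force: [-0.3, 1.1, -0.9]
opening: 0.0455
t 13.22 pos [ 0.5794 -0.1719  0.2655] F [-0.3  1.1 -0.9] open 0.0455
R
 [[ 0.999 -0.035  0.009]
 [-0.035 -0.999 -0.002]
 [ 0.009  0.002 -1.   ]]
q [ 0.117  0.347  0.163  1.652 -0.061  1.139  0.261]
travel [  31. -472.    5.]
rot [ 0.008 -0.006 -1.488]
px [284 184] n 432 mid [ 0.5789 -0.1709  0.0996] med [ 0.5787 -0.1701  0.1033] size [0.021 0.021 0.011] frame 0.074 -0.044
```

```bash
python3 -m inch '{"travel":[[31,-472,5],[31,-472,5],[31,-472,5],[31,-472,5],[31,-472,5],[31,-472,5],[31,-472,5],[31,-472,5],[31,-472,5],[31,-472,5]],"delta_rot":[[0,0,-1.488],[0,0,-1.488],[0,0,-1.488],[0,0,-1.488],[0,0,-1.488],[0,0,-1.488],[0,0,-1.488],[0,0,-1.488],[0,0,-1.488],[0,0,-1.488]],"claw":[46,46,46,46,46,46,46,46,46,46]}'; python3 -m inch '{"travel":[[0,0,0],[0,0,0]],"delta_rot":[[0,0,0],[0,0,0]],"claw":[46,46]}' >/dev/null; python3 -c "
from h import *
st(); Rt=np.array([[.1175,.993,0],[.993,-.1175,0],[0,0,-1]]);rel([.627,.2985,.071],Rt)
p,d,W,K,M=snap('wrist'); necks(W)"
```

```text
time: 14.52
ee_pos: [0.6239, 0.2979, 0.2539]
orientation: [0.748, 0.663, -0.002, 0.0]
ft_force: [0.6, 0.3, 0.1]
opening: 0.0461
t 14.78 pos [0.6248 0.2979 0.2558] F [-0.1 -0.6  0. ] open 0.046
R
 [[ 0.12   0.993  0.   ]
 [ 0.993 -0.12  -0.001]
 [-0.001  0.    -1.   ]]
q [-0.31   0.534 -0.261  1.404  0.141  1.222  0.866]
travel [  1.   2. 185.]
rot [ 0.     0.001 -0.003]
px [283  37] n 623 mid [0.4983 0.31   0.1003] med [0.4986 0.31   0.1033] size [0.021 0.021 0.011] frame -0.068 0.048
px [166  41] n 683 mid [0.4896 0.2134 0.1001] med [0.4901 0.2146 0.1033] size [0.022 0.022 0.012] frame -0.066 -0.049
px [233 118] n 530 mid [0.5566 0.2585 0.1002] med [0.5564 0.259  0.1032] size [0.021 0.022 0.012] frame -0.004 0.004
px [289 189] n 457 mid [0.6272 0.2992 0.0997] med [0.6262 0.2993 0.1031] size [0.021 0.022 0.011] frame 0.061 0.053
```

```bash
python3 -m inch '{"travel":[[2,2,60],[2,2,110],[2,2,150],[2,2,175],[2,2,185],[2,2,185],[2,2,185],[2,2,185],[2,2,185],[2,2,185]],"delta_rot":[[0,0,0],[0,0,0],[0,0,0],[0,0,0],[0,0,0],[0,0,0],[0,0,0],[0,0,0],[0,0,0],[0,0,0]],"claw":[46,46,46,46,46,46,46,0,0,0]}';  python3 -m inch '{"travel":[[0,0,0],[0,0,0],[0,0,-40],[0,0,-90],[0,0,-140],[0,0,-190],[0,0,-190],[0,0,-190]],"delta_rot":[[0,0,0],[0,0,0],[0,0,0],[0,0,0],[0,0,0],[0,0,0],[0,0,0],[0,0,0]],"claw":[0,0,0,0,0,0,0,0]}';python3 -c "
from h import *
st(); Rt=np.array([[.9994,-.035,0],[-.035,-.9994,0],[0,0,-1]]);rel([.505,-.1665,.26],Rt)"
```

```text
time: 16.08
ee_pos: [0.6267, 0.3011, 0.0711]
orientation: [0.748, 0.664, 0.0, 0.0]
ft_force: [0.3, 2.4, -2.8]
opening: 0.021
time: 17.08
ee_pos: [0.6257, 0.301, 0.2594]
orientation: [0.747, 0.664, -0.001, -0.0]
ft_force: [0.3, -0.1, -2.4]
opening: 0.021
t 17.07 pos [0.6257 0.301  0.2594] F [ 0.3 -0.1 -2.4] open 0.021
R
 [[ 0.117  0.993 -0.002]
 [ 0.993 -0.117 -0.001]
 [-0.001 -0.002 -1.   ]]
q [-0.312  0.537 -0.264  1.391  0.142  1.234  0.866]
travel [-478.  -65.   -0.]
rot [-1.000e-03  2.000e-03  1.488e+00]
```

```bash
python3 -m inch '{"travel":[[-45,-6,0],[-100,-13,0],[-155,-21,0],[-210,-29,0],[-265,-36,0],[-320,-44,0],[-375,-51,0],[-425,-58,0],[-460,-63,0],[-478,-65,0]],"delta_rot":[[0,0,0.15],[0,0,0.31],[0,0,0.48],[0,0,0.65],[0,0,0.82],[0,0,1.0],[0,0,1.16],[0,0,1.32],[0,0,1.44],[0,0,1.488]],"claw":[0,0,0,0,0,0,0,0,0,0]}'; python3 -m inch '{"travel":[[0,0,0],[0,0,0],[0,0,0]],"delta_rot":[[0,0,0],[0,0,0],[0,0,0]],"claw":[0,0,0]}' >/dev/null; python3 -c "
from h import *
st(); Rt=np.array([[.9994,-.035,0],[-.035,-.9994,0],[0,0,-1]]);rel([.505,-.1665,.0765],Rt)"
```

```text
time: 18.32
ee_pos: [0.5037, -0.1677, 0.2586]
orientation: [1.0, -0.02, -0.002, -0.0]
ft_force: [-0.5, 1.1, -0.8]
opening: 0.0211
t 18.7 pos [ 0.5064 -0.1638  0.2605] F [ 1.   0.4 -2.6] open 0.0213
R
 [[ 1.    -0.031 -0.   ]
 [-0.031 -1.     0.001]
 [-0.    -0.001 -1.   ]]
q [ 0.129  0.225  0.156  1.825 -0.04   1.095  0.268]
travel [ -1.   3. 184.]
rot [-0.001  0.     0.004]
```

```bash
python3 -m inch '{"travel":[[-1,1,60],[-1,1,110],[-1,1,150],[-1,1,170],[-1,1,180],[-1,1,184],[-1,1,184]],"delta_rot":[[0,0,0],[0,0,0],[0,0,0],[0,0,0],[0,0,0],[0,0,0],[0,0,0]],"claw":[0,0,0,0,0,0,0]}'; python3 -m inch '{"travel":[[0,0,0],[0,0,0],[0,0,0],[0,0,-40],[0,0,-90],[0,0,-140],[0,0,-183],[0,0,-183]],"delta_rot":[[0,0,0],[0,0,0],[0,0,0],[0,0,0],[0,0,0],[0,0,0],[0,0,0],[0,0,0]],"claw":[46,46,46,46,46,46,46,46]}'; python3 -c "
from h import *
st(); Rt=np.array([[.1175,.993,0],[.993,-.1175,0],[0,0,-1]]);rel([.5565,.2585,.26],Rt)
p,d,W,K,M=snap('wrist'); necks(W,c=np.array([.5065,-.1245]),hx=.12,hy=.09,ux=np.array([.9994,-.035]),uy=np.array([.035,.9994]))
p,d,W,K,M=snap('top');necks(W)"
```

```text
time: 19.58
ee_pos: [0.5055, -0.1667, 0.0774]
orientation: [1.0, -0.017, 0.001, 0.0]
ft_force: [0.4, 0.2, -2.1]
opening: 0.0208
time: 20.58
ee_pos: [0.5073, -0.1676, 0.264]
orientation: [1.0, -0.018, 0.004, 0.001]
ft_force: [-0.2, 0.1, -0.8]
opening: 0.0459
t 20.57 pos [ 0.5073 -0.1676  0.264 ] F [-0.2  0.1 -0.8] open 0.0459
R
 [[ 0.999 -0.035  0.008]
 [-0.035 -0.999 -0.002]
 [ 0.008  0.002 -1.   ]]
q [ 0.128  0.22   0.164  1.823 -0.041  1.094  0.272]
travel [  34. -428.    4.]
rot [ 0.007 -0.006 -1.488]
px [283 185] n 434 mid [ 0.5058 -0.1677  0.0996] med [ 0.5059 -0.1665  0.1033] size [0.021 0.022 0.011] frame 0.001 -0.043
px [359 186] n 451 mid [ 0.5782 -0.1706  0.0999] med [ 0.5778 -0.1699  0.1032] size [0.021 0.021 0.011] frame 0.073 -0.044
px [173 214] n 82 mid [0.5575 0.2555 0.1005] med [0.5564 0.2556 0.1024] size [0.022 0.021 0.012] frame -0.003 0.001
px [149 229] n 85 mid [0.5255 0.3074 0.1007] med [0.5246 0.3067 0.1016] size [0.02  0.023 0.013] frame -0.041 0.049
px [192 245] n 84 mid [0.4884 0.212  0.1015] med [0.4882 0.2114 0.1025] size [0.02  0.02  0.014] frame -0.067 -0.05
```

One flask was knocked, from (.498,.310) to (.526,.308). I'll pick the middle one, remeasuring it from close by.

```bash
python3 -m inch '{"travel":[[34,-428,5],[34,-428,5],[34,-428,5],[34,-428,5],[34,-428,5],[34,-428,5],[34,-428,5],[34,-428,5],[34,-428,5],[34,-428,5]],"delta_rot":[[0,0,-1.488],[0,0,-1.488],[0,0,-1.488],[0,0,-1.488],[0,0,-1.488],[0,0,-1.488],[0,0,-1.488],[0,0,-1.488],[0,0,-1.488],[0,0,-1.488]],"claw":[46,46,46,46,46,46,46,46,46,46]}'; python3 -m inch '{"travel":[[0,0,0],[0,0,0]],"delta_rot":[[0,0,0],[0,0,0]],"claw":[46,46]}' >/dev/null; python3 -c "
from h import *
st(); Rt=np.array([[.1175,.993,0],[.993,-.1175,0],[0,0,-1]])
p,d,W,K,M=snap('wrist'); 
for n in necks(W): rel([n[0],n[1],.071],Rt)"
```

```text
time: 21.92
ee_pos: [0.5535, 0.2583, 0.2535]
orientation: [0.749, 0.662, -0.001, -0.0]
ft_force: [0.5, -0.5, -0.0]
opening: 0.0457
t 22.18 pos [0.5539 0.2591 0.2548] F [ 0.5 -0.6 -0.2] open 0.0459
R
 [[ 0.119  0.993  0.   ]
 [ 0.993 -0.119 -0.   ]
 [-0.     0.    -1.   ]]
q [-0.269  0.388 -0.279  1.626  0.115  1.144  0.876]
px [227 123] n 530 mid [0.4894 0.2135 0.0998] med [0.4892 0.2141 0.1034] size [0.022 0.022 0.011] frame -0.066 -0.049
px [337 151] n 488 mid [0.5255 0.308  0.1   ] med [0.525  0.3075 0.1032] size [0.021 0.022 0.011] frame -0.041 0.05
px [285 191] n 455 mid [0.5576 0.2574 0.0998] med [0.5565 0.2576 0.1031] size [0.022 0.021 0.011] frame -0.003 0.003
travel [-53. -59. 184.]
rot [ 0.    -0.    -0.002]
travel [ 45. -34. 184.]
rot [ 0.    -0.    -0.002]
travel [ -1.   4. 184.]
rot [ 0.    -0.    -0.002]
```

```bash
python3 -m inch '{"travel":[[-1,4,60],[-1,4,110],[-1,4,150],[-1,4,175],[-1,4,184],[-1,4,184],[-1,4,184],[-1,4,184],[-1,4,184],[-1,4,184]],"delta_rot":[[0,0,0],[0,0,0],[0,0,0],[0,0,0],[0,0,0],[0,0,0],[0,0,0],[0,0,0],[0,0,0],[0,0,0]],"claw":[46,46,46,46,46,46,46,0,0,0]}';  python3 -m inch '{"travel":[[0,0,0],[0,0,0],[0,0,-40],[0,0,-90],[0,0,-140],[0,0,-190],[0,0,-190],[0,0,-190]],"delta_rot":[[0,0,0],[0,0,0],[0,0,0],[0,0,0],[0,0,0],[0,0,0],[0,0,0],[0,0,0]],"claw":[0,0,0,0,0,0,0,0]}';python3 -c "
from h import *
st(); Rt=np.array([[.9994,-.035,0],[-.035,-.9994,0],[0,0,-1]]);rel([.434,-.164,.26],Rt)"
```

```text
time: 23.48
ee_pos: [0.5578, 0.2582, 0.0711]
orientation: [0.748, 0.664, 0.0, 0.0]
ft_force: [0.3, -0.6, -0.0]
opening: 0.0214
time: 24.48
ee_pos: [0.5567, 0.2581, 0.2595]
orientation: [0.747, 0.664, -0.001, -0.0]
ft_force: [0.2, -0.1, -1.2]
opening: 0.0214
t 24.48 pos [0.5567 0.2581 0.2595] F [ 0.2 -0.1 -1.2] open 0.0214
R
 [[ 0.117  0.993 -0.002]
 [ 0.993 -0.117 -0.001]
 [-0.001 -0.002 -1.   ]]
q [-0.263  0.389 -0.282  1.613  0.115  1.157  0.882]
travel [-434.  -72.    0.]
rot [-1.000e-03  2.000e-03  1.488e+00]
```

```bash
python3 -m inch '{"travel":[[-40,-7,0],[-90,-15,0],[-140,-23,0],[-190,-31,0],[-240,-40,0],[-290,-48,0],[-340,-56,0],[-385,-64,0],[-420,-70,0],[-434,-72,0]],"delta_rot":[[0,0,0.15],[0,0,0.31],[0,0,0.48],[0,0,0.65],[0,0,0.82],[0,0,1.0],[0,0,1.16],[0,0,1.32],[0,0,1.44],[0,0,1.488]],"claw":[0,0,0,0,0,0,0,0,0,0]}'; python3 -m inch '{"travel":[[0,0,0],[0,0,0],[0,0,0]],"delta_rot":[[0,0,0],[0,0,0],[0,0,0]],"claw":[0,0,0]}' >/dev/null; python3 -c "
from h import *
st(); Rt=np.array([[.9994,-.035,0],[-.035,-.9994,0],[0,0,-1]]);rel([.434,-.164,.0765],Rt)"
```

```text
time: 25.72
ee_pos: [0.4328, -0.1659, 0.2587]
orientation: [1.0, -0.02, -0.002, -0.0]
ft_force: [0.3, 0.6, -2.0]
opening: 0.0211
t 26.1 pos [ 0.4355 -0.1627  0.2605] F [-0.4  0.  -2.1] open 0.0212
R
 [[ 0.999 -0.032 -0.   ]
 [-0.032 -0.999  0.001]
 [-0.    -0.    -1.   ]]
q [ 0.16   0.099  0.15   1.973 -0.017  1.071  0.286]
travel [ -1.   1. 184.]
rot [-0.     0.     0.003]
```

```bash
python3 -m inch '{"travel":[[-1,0,60],[-1,0,110],[-1,0,150],[-1,0,170],[-1,0,180],[-1,0,184],[-1,0,184]],"delta_rot":[[0,0,0],[0,0,0],[0,0,0],[0,0,0],[0,0,0],[0,0,0],[0,0,0]],"claw":[0,0,0,0,0,0,0]}'; python3 -m inch '{"travel":[[0,0,0],[0,0,0],[0,0,0],[0,0,-40],[0,0,-90],[0,0,-140],[0,0,-183],[0,0,-183]],"delta_rot":[[0,0,0],[0,0,0],[0,0,0],[0,0,0],[0,0,0],[0,0,0],[0,0,0],[0,0,0]],"claw":[46,46,46,46,46,46,46,46]}'; python3 -c "
from h import *
st(); Rt=np.array([[.1175,.993,0],[.993,-.1175,0],[0,0,-1]]);rel([.5255,.3075,.26],Rt)
p,d,W,K,M=snap('wrist'); necks(W,c=np.array([.5065,-.1245]),hx=.12,hy=.09,ux=np.array([.9994,-.035]),uy=np.array([.035,.9994]))
p,d,W,K,M=snap('top');necks(W)"
```

```text
time: 26.98
ee_pos: [0.4347, -0.1641, 0.0772]
orientation: [1.0, -0.017, 0.001, 0.0]
ft_force: [-0.6, 0.3, -1.7]
opening: 0.0209
time: 27.98
ee_pos: [0.4366, -0.165, 0.2636]
orientation: [1.0, -0.018, 0.004, 0.001]
ft_force: [0.2, 0.9, -0.7]
opening: 0.0458
t 27.98 pos [ 0.4366 -0.165   0.2636] F [ 0.2  0.9 -0.7] open 0.0458
R
 [[ 0.999 -0.035  0.008]
 [-0.035 -0.999 -0.002]
 [ 0.008  0.002 -1.   ]]
q [ 0.154  0.093  0.16   1.973 -0.018  1.069  0.287]
travel [  72. -475.    3.]
rot [ 0.007 -0.005 -1.488]
px [283 184] n 431 mid [ 0.435  -0.1633  0.0997] med [ 0.435  -0.1628  0.1033] size [0.021 0.021 0.011] frame -0.07 -0.041
px [357 185] n 441 mid [ 0.5056 -0.1676  0.0997] med [ 0.5048 -0.1664  0.1031] size [0.021 0.022 0.011] frame 0.001 -0.043
px [433 186] n 479 mid [ 0.5782 -0.1705  0.0997] med [ 0.5769 -0.1698  0.1031] size [0.021 0.021 0.011] frame 0.073 -0.044
px [149 229] n 87 mid [0.5251 0.3072 0.1005] med [0.5245 0.3065 0.102 ] size [0.022 0.021 0.012] frame -0.041 0.049
px [192 245] n 83 mid [0.4883 0.2121 0.1013] med [0.489  0.2116 0.1025] size [0.02  0.021 0.012] frame -0.067 -0.05
```

```bash
python3 -m inch '{"travel":[[72,-475,5],[72,-475,5],[72,-475,5],[72,-475,5],[72,-475,5],[72,-475,5],[72,-475,5],[72,-475,5],[72,-475,5],[72,-475,5]],"delta_rot":[[0,0,-1.488],[0,0,-1.488],[0,0,-1.488],[0,0,-1.488],[0,0,-1.488],[0,0,-1.488],[0,0,-1.488],[0,0,-1.488],[0,0,-1.488],[0,0,-1.488]],"claw":[46,46,46,46,46,46,46,46,46,46]}'; python3 -m inch '{"travel":[[0,0,0],[0,0,0]],"delta_rot":[[0,0,0],[0,0,0]],"claw":[46,46]}' >/dev/null; python3 -c "
from h import *
st(); Rt=np.array([[.1175,.993,0],[.993,-.1175,0],[0,0,-1]])
p,d,W,K,M=snap('wrist'); 
for n in necks(W): rel([n[0],n[1],.071],Rt)"
```

```text
time: 29.32
ee_pos: [0.5219, 0.3067, 0.2527]
orientation: [0.748, 0.664, -0.002, -0.0]
ft_force: [0.1, -0.1, -0.6]
opening: 0.0459
t 29.57 pos [0.523  0.3066 0.2548] F [-0.6 -0.2 -0.3] open 0.0459
R
 [[ 0.12   0.993  0.   ]
 [ 0.993 -0.12  -0.001]
 [-0.001  0.    -1.   ]]
q [-0.334  0.382 -0.314  1.639  0.127  1.142  0.771]
px [181 163] n 510 mid [0.4892 0.2136 0.0996] med [0.4888 0.2148 0.1032] size [0.021 0.022 0.011] frame -0.066 -0.048
px [289 190] n 447 mid [0.5254 0.3082 0.0998] med [0.5244 0.3085 0.1032] size [0.021 0.021 0.011] frame -0.041 0.05
travel [-97. -22. 184.]
rot [ 0.     0.    -0.002]
travel [  2.   2. 184.]
rot [ 0.     0.    -0.002]
```

```bash
python3 -m inch '{"travel":[[2,2,60],[2,2,110],[2,2,150],[2,2,175],[2,2,184],[2,2,184],[2,2,184],[2,2,184],[2,2,184],[2,2,184]],"delta_rot":[[0,0,0],[0,0,0],[0,0,0],[0,0,0],[0,0,0],[0,0,0],[0,0,0],[0,0,0],[0,0,0],[0,0,0]],"claw":[46,46,46,46,46,46,46,0,0,0]}';  python3 -m inch '{"travel":[[0,0,0],[0,0,0],[0,0,-40],[0,0,-90],[0,0,-140],[0,0,-190],[0,0,-190],[0,0,-190]],"delta_rot":[[0,0,0],[0,0,0],[0,0,0],[0,0,0],[0,0,0],[0,0,0],[0,0,0],[0,0,0]],"claw":[0,0,0,0,0,0,0,0]}';python3 -c "
from h import *
st(); Rt=np.array([[.9994,-.035,0],[-.035,-.9994,0],[0,0,-1]]);rel([.545,-.084,.26],Rt)"
```

```text
time: 30.88
ee_pos: [0.525, 0.3096, 0.071]
orientation: [0.748, 0.664, 0.0, 0.0]
ft_force: [1.0, 3.2, -3.0]
opening: 0.0211
time: 31.88
ee_pos: [0.524, 0.3093, 0.2594]
orientation: [0.747, 0.664, -0.001, -0.0]
ft_force: [-0.4, -0.7, -3.8]
opening: 0.0212
t 31.88 pos [0.524  0.3093 0.2594] F [-0.4 -0.7 -3.8] open 0.0212
R
 [[ 0.117  0.993 -0.002]
 [ 0.993 -0.117 -0.001]
 [-0.001 -0.002 -1.   ]]
q [-0.333  0.384 -0.319  1.625  0.128  1.155  0.771]
travel [-388.   67.   -0.]
rot [-0.     0.002  1.488]
```

```bash
python3 -m inch '{"travel":[[-35,6,0],[-80,14,0],[-125,22,0],[-170,29,0],[-215,37,0],[-260,45,0],[-305,53,0],[-345,60,0],[-376,65,0],[-388,67,0]],"delta_rot":[[0,0,0.15],[0,0,0.31],[0,0,0.48],[0,0,0.65],[0,0,0.82],[0,0,1.0],[0,0,1.16],[0,0,1.32],[0,0,1.44],[0,0,1.488]],"claw":[0,0,0,0,0,0,0,0,0,0]}'; python3 -m inch '{"travel":[[0,0,0],[0,0,0],[0,0,0]],"delta_rot":[[0,0,0],[0,0,0],[0,0,0]],"claw":[0,0,0]}' >/dev/null; python3 -c "
from h import *
st(); Rt=np.array([[.9994,-.035,0],[-.035,-.9994,0],[0,0,-1]]);rel([.545,-.084,.0765],Rt)"
```

```text
time: 33.12
ee_pos: [0.5441, -0.0857, 0.2583]
orientation: [1.0, -0.02, -0.002, 0.0]
ft_force: [-0.1, -0.4, -3.5]
opening: 0.0212
t 33.5 pos [ 0.5459 -0.0816  0.2605] F [ 0.9  0.4 -2.6] open 0.0215
R
 [[ 0.999 -0.032 -0.   ]
 [-0.032 -0.999  0.001]
 [-0.    -0.001 -1.   ]]
q [ 0.023  0.26   0.092  1.777 -0.027  1.106  0.093]
travel [ -1.   3. 184.]
rot [-0.001  0.     0.003]
```

```bash
python3 -m inch '{"travel":[[-1,1,60],[-1,1,110],[-1,1,150],[-1,1,170],[-1,1,180],[-1,1,184],[-1,1,184]],"delta_rot":[[0,0,0],[0,0,0],[0,0,0],[0,0,0],[0,0,0],[0,0,0],[0,0,0]],"claw":[0,0,0,0,0,0,0]}'; python3 -m inch '{"travel":[[0,0,0],[0,0,0],[0,0,0],[0,0,-40],[0,0,-90],[0,0,-140],[0,0,-183],[0,0,-183]],"delta_rot":[[0,0,0],[0,0,0],[0,0,0],[0,0,0],[0,0,0],[0,0,0],[0,0,0],[0,0,0]],"claw":[46,46,46,46,46,46,46,46]}'; python3 -c "
from h import *
st(); Rt=np.array([[.1175,.993,0],[.993,-.1175,0],[0,0,-1]]);rel([.489,.213,.26],Rt)
p,d,W,K,M=snap('wrist'); necks(W,c=np.array([.5065,-.1245]),hx=.12,hy=.09,ux=np.array([.9994,-.035]),uy=np.array([.035,.9994]))
p,d,W,K,M=snap('top');necks(W)"
```

```text
time: 34.38
ee_pos: [0.5454, -0.0842, 0.0774]
orientation: [1.0, -0.017, 0.001, -0.0]
ft_force: [-0.9, -0.5, -3.2]
opening: 0.021
time: 35.38
ee_pos: [0.5475, -0.0848, 0.2642]
orientation: [1.0, -0.018, 0.004, 0.0]
ft_force: [-0.3, -0.7, -0.4]
opening: 0.0455
t 35.38 pos [ 0.5475 -0.0848  0.2642] F [-0.3 -0.7 -0.4] open 0.0455
R
 [[ 0.999 -0.035  0.009]
 [-0.035 -0.999 -0.001]
 [ 0.009  0.    -1.   ]]
q [ 0.024  0.255  0.097  1.775 -0.028  1.104  0.095]
travel [ -69. -296.    4.]
rot [ 0.007 -0.007 -1.488]
px [283 185] n 429 mid [ 0.5461 -0.0842  0.0998] med [ 0.5461 -0.0835  0.1033] size [0.021 0.021 0.012] frame 0.038 0.042
px [179 260] n 299 mid [ 0.4355 -0.1607  0.0996] med [ 0.4374 -0.1593  0.103 ] size [0.022 0.015 0.011] frame -0.07 -0.039
px [250 264] n 329 mid [ 0.5084 -0.1669  0.0999] med [ 0.5078 -0.1651  0.1032] size [0.017 0.021 0.012] frame 0.003 -0.042
px [318 265] n 394 mid [ 0.5785 -0.1711  0.0998] med [ 0.5785 -0.1688  0.1032] size [0.021 0.022 0.011] frame 0.074 -0.044
px [192 245] n 84 mid [0.4882 0.2124 0.1007] med [0.4882 0.2115 0.1025] size [0.02  0.021 0.012] frame -0.067 -0.05
```

```bash
python3 -m inch '{"travel":[[-69,-296,5],[-69,-296,5],[-69,-296,5],[-69,-296,5],[-69,-296,5],[-69,-296,5],[-69,-296,5],[-69,-296,5],[-69,-296,5],[-69,-296,5]],"delta_rot":[[0,0,-1.488],[0,0,-1.488],[0,0,-1.488],[0,0,-1.488],[0,0,-1.488],[0,0,-1.488],[0,0,-1.488],[0,0,-1.488],[0,0,-1.488],[0,0,-1.488]],"claw":[46,46,46,46,46,46,46,46,46,46]}'; python3 -m inch '{"travel":[[0,0,0],[0,0,0]],"delta_rot":[[0,0,0],[0,0,0]],"claw":[46,46]}' >/dev/null; python3 -c "
from h import *
st(); Rt=np.array([[.1175,.993,0],[.993,-.1175,0],[0,0,-1]])
p,d,W,K,M=snap('wrist'); 
for n in necks(W): rel([n[0],n[1],.071],Rt)"
```

```text
time: 36.72
ee_pos: [0.4856, 0.2135, 0.2537]
orientation: [0.749, 0.663, -0.001, -0.0]
ft_force: [0.2, 0.1, 0.2]
opening: 0.0461
t 36.98 pos [0.4861 0.2139 0.2546] F [ 0.2  1.1 -0.5] open 0.046
R
 [[ 0.118  0.993 -0.   ]
 [ 0.993 -0.118  0.   ]
 [ 0.    -0.    -1.   ]]
q [-0.221  0.242 -0.285  1.822  0.076  1.089  0.918]
px [287 190] n 457 mid [0.4891 0.2135 0.0999] med [0.4881 0.2134 0.1032] size [0.021 0.021 0.011] frame -0.066 -0.049
travel [ -0.   3. 184.]
rot [ 0.    -0.    -0.001]
```

```bash
python3 -m inch '{"travel":[[0,3,60],[0,3,110],[0,3,150],[0,3,175],[0,3,184],[0,3,184],[0,3,184],[0,3,184],[0,3,184],[0,3,184]],"delta_rot":[[0,0,0],[0,0,0],[0,0,0],[0,0,0],[0,0,0],[0,0,0],[0,0,0],[0,0,0],[0,0,0],[0,0,0]],"claw":[46,46,46,46,46,46,46,0,0,0]}';  python3 -m inch '{"travel":[[0,0,0],[0,0,0],[0,0,-40],[0,0,-90],[0,0,-140],[0,0,-190],[0,0,-190],[0,0,-190]],"delta_rot":[[0,0,0],[0,0,0],[0,0,0],[0,0,0],[0,0,0],[0,0,0],[0,0,0],[0,0,0]],"claw":[0,0,0,0,0,0,0,0]}';python3 -c "
from h import *
st(); Rt=np.array([[.9994,-.035,0],[-.035,-.9994,0],[0,0,-1]]);rel([.471,-.081,.26],Rt)"
```

```text
time: 38.28
ee_pos: [0.4894, 0.2135, 0.0711]
orientation: [0.748, 0.664, 0.0, 0.0]
ft_force: [-0.4, -1.6, 2.3]
opening: 0.0216
time: 39.28
ee_pos: [0.4882, 0.213, 0.2595]
orientation: [0.747, 0.664, -0.001, -0.0]
ft_force: [-1.4, -0.3, -3.6]
opening: 0.0218
t 39.27 pos [0.4882 0.213  0.2595] F [-1.4 -0.3 -3.6] open 0.0218
R
 [[ 0.118  0.993 -0.002]
 [ 0.993 -0.118 -0.001]
 [-0.001 -0.002 -1.   ]]
q [-0.213  0.242 -0.292  1.81   0.077  1.102  0.921]
travel [-294.   17.   -0.]
rot [-1.000e-03  2.000e-03  1.488e+00]
```

```bash
python3 -m inch '{"travel":[[-26,2,0],[-60,4,0],[-94,6,0],[-128,8,0],[-162,10,0],[-196,12,0],[-230,14,0],[-262,15,0],[-285,16,0],[-294,17,0]],"delta_rot":[[0,0,0.15],[0,0,0.31],[0,0,0.48],[0,0,0.65],[0,0,0.82],[0,0,1.0],[0,0,1.16],[0,0,1.32],[0,0,1.44],[0,0,1.488]],"claw":[0,0,0,0,0,0,0,0,0,0]}'; python3 -m inch '{"travel":[[0,0,0],[0,0,0],[0,0,0]],"delta_rot":[[0,0,0],[0,0,0],[0,0,0]],"claw":[0,0,0]}' >/dev/null; python3 -c "
from h import *
st(); Rt=np.array([[.9994,-.035,0],[-.035,-.9994,0],[0,0,-1]]);rel([.471,-.081,.0765],Rt)"
```

```text
time: 40.52
ee_pos: [0.4698, -0.0818, 0.2586]
orientation: [1.0, -0.019, -0.002, 0.0]
ft_force: [0.3, 0.4, -3.0]
opening: 0.0218
t 40.9 pos [ 0.4716 -0.0793  0.2605] F [ 0.2  0.6 -3.2] open 0.0222
R
 [[ 0.999 -0.032 -0.   ]
 [-0.032 -0.999  0.   ]
 [-0.    -0.    -1.   ]]
q [ 0.051  0.125  0.065  1.943 -0.009  1.075  0.088]
travel [ -0.   2. 184.]
rot [-0.     0.     0.003]
```

```bash
python3 -m inch '{"travel":[[0,1,60],[0,1,110],[0,1,150],[0,1,170],[0,1,180],[0,1,184],[0,1,184]],"delta_rot":[[0,0,0],[0,0,0],[0,0,0],[0,0,0],[0,0,0],[0,0,0],[0,0,0]],"claw":[0,0,0,0,0,0,0]}'; python3 -m inch '{"travel":[[0,0,0],[0,0,0],[0,0,0],[0,0,-40],[0,0,-90],[0,0,-140],[0,0,-183],[0,0,-183]],"delta_rot":[[0,0,0],[0,0,0],[0,0,0],[0,0,0],[0,0,0],[0,0,0],[0,0,0],[0,0,0]],"claw":[46,46,46,46,46,46,46,46]}'; python3 -c "
from h import *
st(); Rt=np.array([[.9994,-.035,0],[-.035,-.9994,0],[0,0,-1]]);rel([.437,-.306,.25],Rt)
B=dict(c=np.array([.5065,-.1245]),hx=.12,hy=.09,ux=np.array([.9994,-.035]),uy=np.array([.035,.9994]))
p,d,W,K,M=snap('wrist'); necks(W,**B)
p,d,W,K,M=snap('scene','s3.png')"
```

```text
time: 41.78
ee_pos: [0.4721, -0.0814, 0.0773]
orientation: [1.0, -0.017, 0.001, 0.0]
ft_force: [-0.1, 0.6, -2.2]
opening: 0.0214
time: 42.78
ee_pos: [0.474, -0.0818, 0.2637]
orientation: [1.0, -0.018, 0.004, 0.0]
ft_force: [0.5, 0.4, -1.2]
opening: 0.046
t 42.77 pos [ 0.474  -0.0818  0.2637] F [ 0.5  0.4 -1.2] open 0.046
R
 [[ 0.999 -0.035  0.008]
 [-0.035 -0.999 -0.001]
 [ 0.008  0.    -1.   ]]
q [ 0.05   0.121  0.071  1.939 -0.01   1.073  0.09 ]
travel [-29. 225.  14.]
rot [ 0.    -0.008 -0.   ]
px [284 185] n 433 mid [ 0.4731 -0.0808  0.0996] med [ 0.473  -0.08    0.1032] size [0.02  0.021 0.011] frame -0.035 0.042
px [360 186] n 448 mid [ 0.5456 -0.0846  0.0996] med [ 0.545  -0.0833  0.1033] size [0.021 0.021 0.011] frame 0.038 0.041
px [251 264] n 375 mid [ 0.4362 -0.164   0.0999] med [ 0.436  -0.1619  0.1034] size [0.02  0.022 0.011] frame -0.069 -0.042
px [319 264] n 390 mid [ 0.5058 -0.1671  0.0998] med [ 0.5052 -0.1654  0.1032] size [0.022 0.022 0.011] frame 0.001 -0.043
px [389 261] n 251 mid [ 0.5784 -0.1658  0.0996] med [ 0.5773 -0.1653  0.103 ] size [0.022 0.012 0.011] frame 0.073 -0.039
```

View pics/s3.png

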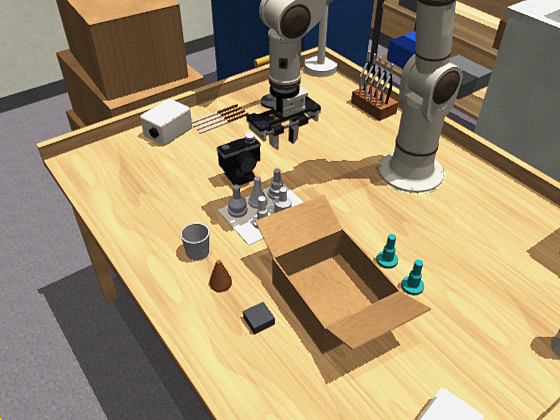

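All five flasks stand on the board around (258,200), the carton is empty and both flaps are open. Now for the key.

```bash
python3 -m inch '{"travel":[[-29,60,14],[-29,120,14],[-29,175,14],[-29,215,14],[-29,225,14],[-29,225,14],[-29,225,14],[-29,225,14]],"delta_rot":[[0,-0.008,0],[0,-0.008,0],[0,-0.008,0],[0,-0.008,0],[0,-0.008,0],[0,-0.008,0],[0,-0.008,0],[0,-0.008,0]],"claw":[0,0,0,0,0,0,0,0]}'; python3 - <<'E'
from h import *
st()
p,d,W,K,M=snap("wrist","w4.png")
with np.errstate(invalid="ignore"): m=(abs(W[:,:,2]-.154)<.004)&(np.hypot(W[:,:,0]-.437,W[:,:,1]+.306)<.03)
P=W[m]; print(m.sum(),P.mean(0).round(4),((P.min(0)+P.max(0))/2).round(4),np.ptp(P,0).round(3),np.median(P[:,2]))
t=(P.min(0)+P.max(0))/2; rel([t[0],t[1],.156]); rel([.437,-.3057,.156])
E
```

```text
time: 43.88
ee_pos: [0.435, -0.3037, 0.2456]
orientation: [1.0, -0.016, -0.004, -0.0]
ft_force: [0.2, 0.4, -0.1]
opening: 0.0003
t 43.88 pos [ 0.435  -0.3037  0.2456] F [ 0.2  0.4 -0.1] open 0.0003
R
 [[ 0.999 -0.033 -0.008]
 [-0.033 -0.999  0.001]
 [-0.008 -0.001 -1.   ]]
q [ 0.345  0.243  0.249  1.843 -0.063  1.071  0.585]
1160 [ 0.4386 -0.305   0.1544] [ 0.4386 -0.3057  0.1533] [0.03  0.029 0.007] 0.15444912652794704
travel [ 4.  2. 90.]
travel [ 3.  2. 90.]
```

View pics/w4.png

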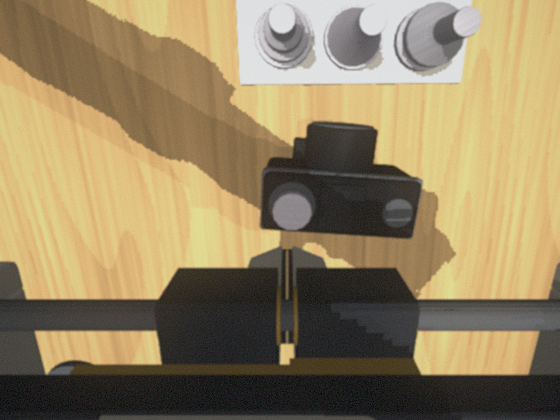

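The key is at (292,205), agreeing within 2 mm with the top view. I'll approach to just above it.

```bash
python3 -m inch '{"travel":[[4,2,50],[4,2,80],[4,2,86],[4,2,86],[4,2,86],[4,2,86]],"delta_rot":[[0,0.008,0],[0,0.008,0],[0,0.008,0],[0,0.008,0],[0,0.008,0],[0,0.008,0]],"claw":[0,0,0,0,0,0]}'; python3 -c "
from h import *
st(); rel([.4385,-.3057,.148])"
```

```text
time: 44.68
ee_pos: [0.4386, -0.3078, 0.1609]
orientation: [1.0, -0.017, 0.001, 0.001]
ft_force: [0.3, 0.1, 0.3]
opening: 0.0005
t 44.67 pos [ 0.4386 -0.3078  0.1609] F [0.3 0.1 0.3] open 0.0005
R
 [[ 0.999 -0.035  0.002]
 [-0.035 -0.999 -0.001]
 [ 0.002  0.001 -1.   ]]
q [ 0.366  0.348  0.237  1.92  -0.104  0.883  0.621]
travel [-0. -2. 13.]
```

```bash
python3 -m inch '{"travel":[[0,-2,5],[0,-2,9],[0,-2,9],[0,-2,9]],"delta_rot":[[0,0,0],[0,0,0],[0,0,0],[0,0,0]],"claw":[0,0,0,0]}'; python3 -m inch '{"travel":[[0,0,1.5],[0,0,1.5]],"delta_rot":[[0,0,0],[0,0,0]],"claw":[0,0]}'; python3 -m inch '{"travel":[[0,0,1.3],[0,0,1.3]],"delta_rot":[[0,0,0],[0,0,0]],"claw":[0,0]}'
```

```text
time: 45.18
ee_pos: [0.4381, -0.3052, 0.1507]
orientation: [1.0, -0.017, 0.0, -0.0]
ft_force: [1.5, 1.4, 1.0]
opening: 0.0
time: 45.42
ee_pos: [0.4381, -0.3053, 0.1492]
orientation: [1.0, -0.017, 0.0, -0.0]
ft_force: [1.3, 1.4, 2.8]
opening: 0.0006
time: 45.68
ee_pos: [0.4381, -0.3053, 0.1483]
orientation: [1.0, -0.017, 0.0, -0.0]
ft_force: [0.9, 1.7, 4.5]
opening: 0.0008
```

Force is 4.5 N at about 6 mm depth, which lies between the 2.5 N click and the 9 N second stage. I'll hold for a good second.

```bash
python3 -m inch '{"travel":[[0,0,0],[0,0,0],[0,0,0],[0,0,0]],"delta_rot":[[0,0,0],[0,0,0],[0,0,0],[0,0,0]],"claw":[0,0,0,0]}'; python3 -m inch '{"travel":[[0,0,0],[0,0,0],[0,0,0],[0,0,0],[0,0,0],[0,0,0]],"delta_rot":[[0,0,0],[0,0,0],[0,0,0],[0,0,0],[0,0,0],[0,0,0]],"claw":[0,0,0,0,0,0]}'
```

```text
time: 46.18
ee_pos: [0.4381, -0.3053, 0.1483]
orientation: [1.0, -0.017, 0.0, -0.0]
ft_force: [-0.0, 2.8, 5.4]
opening: 0.0007
time: 46.92
ee_pos: [0.4381, -0.3053, 0.1483]
orientation: [1.0, -0.017, 0.0, -0.0]
ft_force: [-0.3, 1.4, 5.3]
opening: 0.0005
```

```bash
python3 -m inch '{"travel":[[0,0,3],[0,0,6],[0,0,7],[0,0,7],[0,0,7]],"delta_rot":[[0,0,0],[0,0,0],[0,0,0],[0,0,0],[0,0,0]],"claw":[0,0,0,0,0]}'
```

```text
time: 47.55
ee_pos: [0.4382, -0.3054, 0.1429]
orientation: [1.0, -0.018, 0.001, -0.0]
ft_force: [-4.0, 5.8, 18.4]
opening: 0.0005
```

Force is 18 N (over the 13 N end force) and the key has gone down about 11 mm in all, so it is fully home. I'll release, withdraw clear and check.

```bash
python3 -m inch '{"travel":[[0,0,-5],[0,0,-15],[0,0,-50],[0,0,-100],[0,40,-120],[0,80,-120],[0,120,-120],[0,120,-120],[0,120,-120],[0,120,-120]],"delta_rot":[[0,0,0],[0,0,0],[0,0,0],[0,0,0],[0,0,0],[0,0,0],[0,0,0],[0,0,0],[0,0,0],[0,0,0]],"claw":[0,0,0,0,0,0,0,0,0,0]}'; python3 - <<'E'
from h import *
B=dict(c=np.array([.5065,-.1245]),hx=.12,hy=.09,ux=np.array([.9994,-.035]),uy=np.array([.035,.9994]))
p,d,W,K,M=snap("top","t5.png"); necks(W,**B)
for u,v in((90,190),(262,200)): print("flap",W[v,u].round(3))
p,d,W,K,M=snap("wrist")
with np.errstate(invalid="ignore"): m=(abs(W[:,:,2]-.15)<.012)&(np.hypot(W[:,:,0]-.4385,W[:,:,1]+.3057)<.012)
print("key z",m.sum(),np.median(W[m][:,2]) if m.any() else None)
p,d,W,K,M=snap("scene","s5.png")
with np.errstate(invalid="ignore"): m=(abs(W[:,:,2]-.15)<.012)&(np.hypot(W[:,:,0]-.4385,W[:,:,1]+.3057)<.012)
print("key z",m.sum(),np.median(W[m][:,2]) if m.any() else None); necks(W,**B)
E
```

```text
time: 48.8
ee_pos: [0.4341, -0.4239, 0.2605]
orientation: [1.0, -0.017, -0.0, -0.001]
ft_force: [0.4, 0.6, 0.0]
opening: 0.0005
px [365 201] n 81 mid [ 0.5775 -0.1714  0.1008] med [ 0.5767 -0.1711  0.1019] size [0.02  0.021 0.013] frame 0.073 -0.044
px [327 216] n 79 mid [ 0.5449 -0.0846  0.1002] med [ 0.5446 -0.0854  0.1026] size [0.021 0.02  0.012] frame 0.037 0.041
px [365 234] n 85 mid [ 0.5044 -0.1676  0.1011] med [ 0.5048 -0.1673  0.1019] size [0.021 0.021 0.011] frame -0.001 -0.043
px [327 250] n 82 mid [ 0.4713 -0.0818  0.1008] med [ 0.4721 -0.0808  0.1025] size [0.019 0.02  0.012] frame -0.037 0.041
px [365 266] n 88 mid [ 0.4341 -0.1639  0.1014] med [ 0.4339 -0.1635  0.1022] size [0.021 0.021 0.013] frame -0.071 -0.042
flap [0.609 0.43  0.13 ]
flap [0.577 0.055 0.139]
key z 1018 0.15432830664635797
key z 30 0.15297297262256776
px [277 172] n 45 mid [ 0.4342 -0.161   0.101 ] med [ 0.4358 -0.157   0.1007] size [0.024 0.027 0.013] frame -0.071 -0.039
px [257 179] n 40 mid [ 0.5049 -0.1654  0.1005] med [ 0.5058 -0.1612  0.1017] size [0.02  0.024 0.013] frame -0.0 -0.041
px [236 188] n 47 mid [ 0.5769 -0.1667  0.1022] med [ 0.5792 -0.1641  0.1018] size [0.025 0.024 0.015] frame 0.072 -0.04
px [283 191] n 48 mid [ 0.4727 -0.0786  0.1004] med [ 0.4738 -0.0752  0.1017] size [0.022 0.023 0.013] frame -0.035 0.045
px [262 200] n 46 mid [ 0.5438 -0.082   0.1004] med [ 0.5459 -0.0804  0.1016] size [0.025 0.023 0.013] frame 0.036 0.044
```

View pics/s5.png

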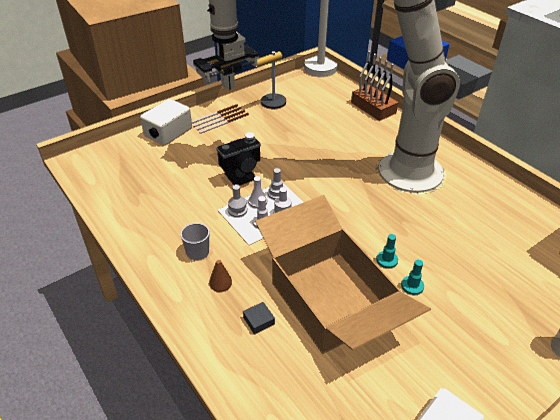

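Five flasks stand on the board at (236–283, 172–200), well inside the limits. The key is back at 0.154, both flaps are open, the bystanders are in place and the arm is clear with no force on it. Handing in.

```bash
python3 -c "
from h import *
s=ctrl.state(); print(np.abs(s['qvel']).max(), np.round(s['ft_force'],1)); print(ctrl.close_job())"
```

```text
0.004217965079502188 [ 0.7 -0.3  0.9]
the job is handed in; nothing more can be done
None
```

The job is done and handed in at about 49 s of robot time. I swung both flaps well past upright and stood all five flasks on the board. I held the shutter key at its first click for over a second (about 5 N), then pressed it fully home (18 N, about 11 mm down) and let it go.

- **Flasks:** all five stand within about ±0.073 m and ±0.045 m of the board's centre, inside the ±0.091 and ±0.061 limits. The neck tops are at the right height.
- **Knocked flask:** one flask was knocked about 3 cm aside inside the carton during the run. I measured it again and picked it up from its new place.
- **Key:** it is back at 0.154 m, its rest height. The half-press and full press were judged from the measured force and tool height; the key's own readings were not available.
- **Flaps and bystanders:** both flaps are open in the last pictures. The wooden cone, steel cup, steel block and the turquoise look-alikes appear unmoved.
- **Arm:** it ended clear of everything, at rest, with only sensor noise on the force reading.

No check failed. The overhead and scene cameras differed by 3–4 mm in y, well within the room left.

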